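# Close and latch the solar charging box

### The arm

A 6-joint arm with a two-finger parallel gripper is mounted at the origin on the work surface. World frame = base frame: x ahead of the robot, y to its left, z up, the work surface at z = 0. Lengths are in m, angles in rad, forces in N, time in s.
With the tool pointing down it reaches from about 0.275 to 0.825 m from the base axis. Payload 4.9 kg.
Tool frame: the origin (TCP) lies midway between the tips of the shut fingers; the grasp point (between the pads) lies 19 mm behind it (bot.grip_depth is the distance from the TCP to the grasp point, in m); y points along the fingers, x is the direction in which the jaws open and shut, and the axes are right-handed (so a half turn about y gives the same grasp; the last joint's range is limited). The gripper opens to 85 mm and grips with 20 to 120 N. Pads are 22 mm wide; open, the fingers measure 114 mm over their backs; the gripper's body (76 mm by 85 mm) begins 54 mm behind the grasp point. The pads swing forward as they close: fully open they stand 13 mm farther back than shut.
Start: joints at [-1.44, 0.326, -0.193, 1.052, 0, 1.437], TCP at [0.144, -0.531, 0.231] pointing down, gripper open.
Joint ranges: [-2.65, 2.65], [-0.97, 1.79], [-1.3, 1.35], [-1.93, 2.1], [-1.47, 1.37], [-3.14, 3.14]. Speed limits (rad/s): [2.57, 2.57, 3.14, 3.14, 3.14, 3.14].

### API

Orientations are given as a unit quaternion [w, x, y, z].
In Python, from cell import bot gives the robot as it stands. Calls block until the motion is done:
- bot.move_pose(position, orientation): joint-space move of the TCP to a pose.
- bot.move_linear(position, speed=0.15, rotation=None, until_force=None): straight line of the TCP; rotation=None keeps the orientation; speed is the mean speed in m/s. With until_force (N) it stops when the force on the tool has changed by that much, and returns True; else False.
- bot.goto_joints(angles): joint-space move.
- bot.set_gripper(opening, grasp_force=None): opening from 0.0 (shut) to 1.0 (fully open); grasp_force is the grip in N (None keeps the last); returns when the fingers have stopped.
- bot.wait(seconds).
- bot.solve_ik(position, orientation): joint angles nearest the present ones, or None.
- bot.camera(name): name is "side" or "top" or "wrist"; returns the picture (400x640x3 uint8, red, green, blue); there is no depth.
- bot.calibration(name): a dict with "mtx" (3x3 intrinsics, pixels), "extrinsics" (4x4, takes a point from world to camera coordinates); the wrist camera has in their place "hand_eye" (4x4, takes a point from camera to tool coordinates, whose origin is the TCP and whose axes are the tool frame's). Camera axes: x right, y down, z forward; pixel columns grow to the right and rows downward; lengths in m; the calibration is good to about 2 mm. A picture is of the moment at which its call begins: read the wrist's pose just before it. calibration takes no time and is no camera call.
A pose or a line that the arm cannot do raises bot.PlanningError and nothing moves.
- bot.close_job(): hands the job in, once; it reports no verdict.
Trained networks look in the newest picture that a camera, given by its name, has taken for a name from the list of things; names that differ only in an ending like _2 or _b are one class to them, and where a whole thing is asked for, a point or a joint stands for the part that bears it (a point fixed in the world has none). Each returns a list of dicts, best first, with "confidence" (0 to 1); they miss things now and then, are a little off and sometimes report something else, mostly with a low value. They report only what shows in the picture. A call takes as long as a camera call. They do not tell look-alikes from the thing itself.
- bot.search_frame(camera, thing): "bbox" ([left, top, width, height] in pixels, round what is visible of it).
Readings, each from a call of its own:
- bot.read_clock(): time.
- bot.read_joint_positions(): joint angles.
- bot.read_joint_vel(): joint speeds.
- bot.read_joint_efforts(): joint torques, N m.
- bot.read_position(): TCP position.
- bot.read_tool_rot(): TCP orientation.
- bot.read_ft_force(): force on the tool from outside, world axes, zero at the start.
- bot.read_moment(): the same for the moment, N m.
- bot.read_gripper_width(): opening from 0.0 (shut) to 1.0 (fully open).
Only numpy, scipy, OpenCV 4.12 (cv2) and the standard library are available. Lean on these libraries where they do the work, as an engineer would, in place of code of your own. Each camera call takes 0.05 s, during which the arm holds its last target. There are 200 camera calls.

### The job

Take the solar lid out of the green rack, lay it flat on the cork mat with its cells and handle up and let go, then take it by its handle and set it fully home in the clear box's rim with the keeper side towards the latch. Swing the latch's loop over so that its bar drops behind the lid's keeper while the red lever is still raised and let go of it, then push the lever down over centre until it is home. Leave the mug, bowl, torch, jar, tin and small snap-lid box where they stand.

Things in the scene. Friction and masses are not known exactly. Their poses are not given: they have to be found in the camera images.
- box: Fixed clear box, green rim; yaw varies. x points away from the latch side (away from the robot), z up. Origin on the table, 40 mm on the latch side of the box's middle. Outside 116 (x) x 156 (y) mm, 118 mm high. The rim frames an 8 mm deep rebate, 107 x 147 mm. The draw latch is on the middle of the -x face.
- box_seat (a point): Middle of the rebate's ledge, 110 mm above the table: the lid's origin belongs here, with the lid's axes along the box's. Axes as box.
- rack: Green rack with a cork mat, one fixed piece; yaw varies. Origin on the table; x points from mat to rack (away from the robot). Two pairs of posts hold the lid on edge in a slot 14 mm wide (x), its middle at x = +50 mm, floor 6 mm above the table; posts 36 mm high, at y = +-51 to +-73 mm, open between and at the ends.
- mat_mid (a point): Middle of the cork mat's top (3 mm above the table), 56 mm on the -x side of the rack's origin. The mat is 130 (x) x 190 (y) mm. Axes as rack.
- lid: Loose solar lid, 100 (x) x 140 (y) x 10 (z) mm, 0.18 to 0.29 kg, black, dark blue cells on the outer (+z) face. Origin at the middle of its inner face; -x points to the keeper edge. Starts on edge in the rack's slot, leaning up to 8 degrees, keeper edge up, lid z along the rack's +x.
- lid_handle (a point): Middle of the top of the lid's green handle, a solid block 36 long (lid x) x 16 wide (lid y) x 28 mm high on the cell face; this point is at lid (24, 0, 38) mm.
- keeper (a point): Where the loop's bar lies when hooked: on the cell face just behind the keeper (on its side away from the latch), at lid (-18.5, 0, 13.5) mm. The keeper is a steel ridge 8 (x) x 44 (y) mm, 9 mm high on the cell face, leaning 11 degrees over the bar, at lid x = -30 to -21 mm: 20 mm in from the lid's edge.
- lever_axis (a point): The lever's hinge line (along box y), fixed to the box at box (-42, 0, 75) mm. The hinge is a little stiff (0.05 N m): the lever stays where it is left.
- lever (a joint): Red lever's angle, rad: 0 = home on its stop, sloping 28 degrees below level away from the box (-x); grows as it is raised, limit 2.05; starts at 1.35 to 1.7. With the loop hooked it resists from about 1.05, passes dead centre at 0.42, and below about 0.2 snaps home by itself; 2 to 4 N on the pad is enough.
- lever_pad (a point): Middle of the pad's upper face (towards the box when raised), 70 mm from the hinge. The lever is 85 mm long from its hinge, 8 mm thick; the pad is its last 35 mm, 40 mm wide.
- loop (a joint): Angle of the loop on the lever, rad, growing as the loop swings outward, away from the box. Loop's lean outward from its closed position = this minus joint lever. Stiff enough to stay where left (0.03 N m).
- loop_root (a point): The pin on the lever on which the loop turns, 18 mm from the lever's hinge line; it moves with the lever. With the lever home it is at box (-50.6, 0, 59.2) mm, and raising the lever turns it about the hinge line over the -x side.
- loop_bar (a point): Middle of the loop's steel cross bar, 7 mm thick and 62 mm wide (along box y), 95 mm from loop_root. Two bent side arms, 62 mm apart, pass outside the keeper ridge. The loop is sprung: the bar can be drawn out up to 7 mm further (8 N per mm).
- loop_tab (a point): Grip point on the yellow pull tab, 26 mm from the bar, the tab bent 28 degrees up from the line root to bar (that line rises at 42 degrees when home): a plate 36 mm wide (box y), 6 thick, 38 long, held by its side edges, the loop can pivot between the fingers. It starts leaning 20 to 55 degrees from upright, away from the box, and ends leaning 20 degrees over the lid.
- mug: Steel mug, 76 mm across, 85 mm high; a bystander, leave it. Origin at the middle of its underside.
- bowl: White ceramic bowl, 130 mm across, 55 mm high; a bystander, leave it. Origin at the middle of its underside.
- torch: Blue solar torch standing on its tail, 48 mm across, 112 mm high; a bystander, leave it. Origin at the middle of its underside.
- jar: Jar, 68 mm across, 90 mm high; a bystander, leave it. Origin at the middle of its underside.
- tin: Yellow tin, 66 mm across, 100 mm high; a bystander, leave it. Origin at the middle of its underside.
- snapbox: Small clear box with a blue snap lid, 95 x 135 x 60 mm; a bystander, leave it. Origin at the middle of its underside.
Things that resemble listed ones, but are neither listed nor needed, are in the scene too. Of the things that look like the lid, the smallest one is meant.

How it is judged:
On the way, in this order (a step that is already met when the one before it is completed fails the run):
1. the lid lies flat on the cork mat, cells up, let go (angle between lid's own z axis and vertical below 0.1 rad and x of lid in the frame of mat_mid between -0.06 and 0.06 m and y of lid in the frame of mat_mid between -0.06 and 0.06 m and z of lid in the frame of mat_mid between -0.005 and 0.008 m and contact force between the fingers and lid below 0.2 N), for 0.2 s.
2. the lid sits fully home in the box's rim, keeper towards the latch, let go (x of lid in the frame of box_seat between -0.006 and 0.006 m and y of lid in the frame of box_seat between -0.006 and 0.006 m and z of lid in the frame of box_seat between -0.004 and 0.004 m and angle between lid's own z axis and vertical below 0.05 rad and x of keeper in the frame of box_seat between -0.026 and -0.011 m and contact force between the fingers and lid below 0.2 N), for 0.2 s.
3. the loop's bar lies behind the keeper with the lever still raised, the loop let go (x of loop_bar in the frame of lid between -0.0235 and -0.008 m and z of loop_bar in the frame of lid between 0.009 and 0.0185 m and value of joint lever above 0.7 rad and contact force between the fingers and loop below 0.2 N), for 0.2 s.
At the end, for the whole second after the job is handed in: Lid home in the rim (6 mm sideways, 4 mm in height, tilt 0.05 rad), keeper towards the latch, at rest; the loop's bar behind the keeper (5 mm towards to 10 mm away from the ridge, 5 mm in height of site keeper); lever within 0.1 rad of home (x of lid in the frame of box_seat between -0.006 and 0.006 m and y of lid in the frame of box_seat between -0.006 and 0.006 m and z of lid in the frame of box_seat between -0.004 and 0.004 m and angle between lid's own z axis and vertical below 0.05 rad and x of keeper in the frame of box_seat between -0.026 and -0.011 m and x of loop_bar in the frame of lid between -0.0235 and -0.008 m and z of loop_bar in the frame of lid between 0.009 and 0.0185 m and value of joint lever below 0.1 rad and linear speed of lid below 0.03 m/s); the robot touches nothing.
It fails at once if a bystander (mug, bowl, torch, jar, tin, small box) is moved more than 30 mm (distance of any of mug, bowl, torch, jar, tin, snapbox from where it was at the start of the episode above 0.03 m).
It also fails if it takes over 72 s, if anything falls off the work surface, if the arm or the gripper's body presses on something with over 40 N, if the wrist force passes 120 N, or if a joint passes its speed limit or range.

## Working session

There is one attempt and no reset: what is moved stays moved. The work goes in short steps, each a Python script; the robot and the scene stay as the last script left them, time stands still between calls to the robot, and variables do not carry over. Pictures are saved under pics/ and viewed, about 8 in all and at most 12, crops included, and the job is handed in when it is done.

```bash
ls; mkdir -p pics; python3 - <<'E'
from cell import bot
import cv2,numpy as np
for n in("side","top"):
    im=bot.camera(n); cv2.imwrite(f"pics/{n}0.png",im[:,:,::-1])
    c=bot.calibration(n); print(n,np.round(c["mtx"],1).tolist(),np.round(c["extrinsics"],4).tolist())
    for t in("lid","lid_handle","keeper","rack","box","loop_tab","lever_pad"):
        print(t,[(np.round(d["bbox"]).tolist(),round(d["confidence"],2)) for d in bot.search_frame(n,t)])
print(bot.calibration("wrist"))
print(bot.read_clock(),bot.read_tool_rot(),bot.grip_depth)
E
python3 -c "
import cv2,numpy as np
a=cv2.imread('pics/side0.png');b=cv2.imread('pics/top0.png')
cv2.imwrite('pics/both0.png',np.vstack([a,b])[:, :])"
```

```text
pics
side [[404.3, 0.0, 324.1], [0.0, 404.3, 195.3], [0.0, 0.0, 1.0]] [[-0.798, -0.6023, -0.0188, 0.4728], [-0.3353, 0.4698, -0.8166, 0.282], [0.5007, -0.6453, -0.5769, 1.0724], [0.0, 0.0, 0.0, 1.0]]
lid [([287.0, 136.0, 38.0, 46.0], 0.89), ([401.0, 178.0, 53.0, 48.0], 0.69), ([324.0, 159.0, 31.0, 35.0], 0.65)]
lid_handle [([323.0, 161.0, 28.0, 32.0], 0.96), ([286.0, 133.0, 38.0, 44.0], 0.83)]
keeper [([284.0, 133.0, 37.0, 48.0], 0.98), ([324.0, 160.0, 27.0, 41.0], 0.97), ([401.0, 172.0, 56.0, 50.0], 0.57)]
rack [([319.0, 178.0, 71.0, 44.0], 0.57), ([354.0, 205.0, 16.0, 35.0], 0.43)]
box [([259.0, 191.0, 69.0, 66.0], 0.98)]
loop_tab [([296.0, 195.0, 33.0, 36.0], 0.56), ([353.0, 206.0, 20.0, 38.0], 0.53)]
lever_pad [([298.0, 194.0, 27.0, 41.0], 0.66)]
top [[441.2, 0.0, 315.2], [0.0, 441.2, 200.8], [0.0, 0.0, 1.0]] [[-0.019, -0.9997, -0.0137, 0.0263], [-0.9809, 0.0213, -0.1931, 0.6054], [0.1934, 0.0098, -0.9811, 1.4358], [0.0, 0.0, 0.0, 1.0]]
lid [([351.0, 118.0, 57.0, 30.0], 0.93), ([347.0, 178.0, 41.0, 11.0], 0.89), ([386.0, 252.0, 21.0, 64.0], 0.57)]
lid_handle [([349.0, 122.0, 61.0
[... 434 characters left out ...]
.5)]
lever_pad [([258.0, 212.0, 27.0, 24.0], 0.67), ([349.0, 178.0, 40.0, 10.0], 0.2), ([310.0, 134.0, 23.0, 36.0], 0.18)]
{'mtx': array([[342.76807067,   0.        , 321.89133788],
       [  0.        , 342.76807067, 199.02439543],
       [  0.        ,   0.        ,   1.        ]]), 'hand_eye': array([[ 9.99999654e-01,  2.15063092e-04,  8.03472774e-04,
         1.49872939e-04],
       [-6.96497463e-04, -3.11515324e-01,  9.50240874e-01,
        -1.41525077e-01],
       [ 4.54655822e-04, -9.50241104e-01, -3.11515067e-01,
         7.93247117e-02],
       [ 0.00000000e+00,  0.00000000e+00,  0.00000000e+00,
         1.00000000e+00]])}
0.8 [-0.5616022   0.56165189 -0.42960562  0.42963837] 0.0187
```

View pics/top0.png

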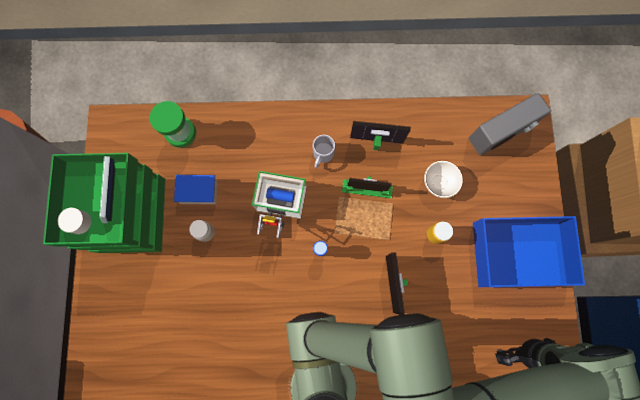

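View pics/side0.png

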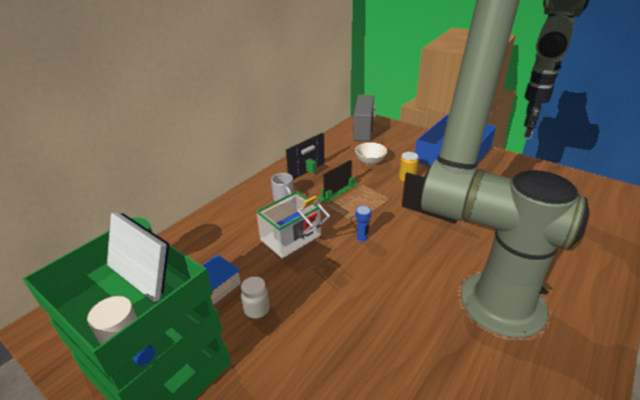

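Candidates for the lid: (368,185) in the green rack, larger ones at (380,130) and (396,283), and a pale one in the crate at (107,190). The one in the rack slot is the smallest and fits the description. Next I take wrist close-ups of the rack and the box from two places each.

```bash
cat > h.py <<'E'
from cell import bot
import cv2,numpy as np
from scipy.spatial.transform import Rotation as R
def quat(y,x):
    "tool orientation from approach y and jaw x directions -> wxyz"
    y=np.array(y,float);y/=np.linalg.norm(y);x=np.array(x,float);x-=y*(x@y);x/=np.linalg.norm(x)
    q=R.from_matrix(np.c_[x,y,np.cross(x,y)]).as_quat();return q[[3,0,1,2]]
def mat(q): return R.from_quat(np.array(q)[[1,2,3,0]]).as_matrix()
def cam(name,pose=None):
    "K, T camera->world"
    c=bot.calibration(name)
    if name!="wrist": return c["mtx"],np.linalg.inv(c["extrinsics"])
    T=np.eye(4);T[:3,:3]=mat(pose[1]);T[:3,3]=pose[0];return c["mtx"],T@c["hand_eye"]
def ray(c,uv):
    d=c[1][:3,:3]@np.linalg.solve(c[0],[uv[0],uv[1],1.]);return c[1][:3,3],d/np.linalg.norm(d)
def onz(c,uv,z):
    o,d=ray(c,uv);return o+d*(z-o[2])/d[2]
def tri(rays):
    A=sum(np.eye(3)-np.outer(d,d) for o,d in rays);b=sum((np.eye(3)-np.outer(d,d))@o for o,d in rays)
    return np.linalg.solve(A,b)
def proj(c,p):
    q=np.linalg.inv(c[1])@np.r_[p,1];q=c[0]@q[:3];return q[:2]/q[2]
def shot(tag):
    p=(bot.read_position(),bot.read_tool_rot());im=bot.camera("wrist")
    cv2.imwrite(f"pics/{tag}.png",im[:,:,::-1]);np.save(f"pics/{tag}.npy",np.r_[p[0],p[1]]);return p
def load(tag):
    v=np.load(f"pics/{tag}.npy");return cam("wrist",(v[:3],v[3:]))
E
python3 - <<'E'
from h import *
t=cam("top")
m=onz(t,(364,215),.003);b=onz(t,(279,192),.118)
print("mat",m,"box",b,"\n",mat(bot.read_tool_rot()))
for z in ([1,0,0],[-1,0,0]):
  x=np.cross([0,0,-1],z)
  for n,p in (("A",m),("B",b)):
    q=quat([0,0,-1],x);print(z,n,bot.solve_ik([p[0]+.03,p[1],.3],q))
q=quat([0,0,-1],[0,-1,0])
for n,p,dx,dy in (("A1",m,.06,-.06),("A2",m,.06,.06),("B1",b,.03,-.05),("B2",b,.03,.05)):
    try:
        bot.move_pose([p[0]+dx,p[1]+dy,.28],q);shot(n)
    except bot.PlanningError as e: print(n,e)
print(bot.read_clock(),bot.read_joint_positions())
ims=[cv2.imread(f"pics/{n}.png") for n in ("A1","A2","B1","B2")]
cv2.imwrite("pics/A.png",ims[0])
E
```

```text
mat [ 0.56262242 -0.15492849  0.003     ] box [0.62604393 0.13104588 0.118     ] 
 [[ 2.61699764e-01 -5.89750418e-06  9.65149332e-01]
 [-9.65149329e-01 -8.39561034e-05  2.61699762e-01]
 [ 7.94868017e-05 -9.99999996e-01 -2.76632646e-05]]
[1, 0, 0] A [-0.37615241  0.41484579  0.11331814  1.26926867  0.          2.76544025]
[1, 0, 0] B [ 0.08691939  0.53349997  0.30113469  1.33843105  0.         -3.05467326]
[-1, 0, 0] A [-0.37615241  0.41484579  0.11331814  1.26926867  0.         -0.37615241]
[-1, 0, 0] B [0.08691939 0.53349997 0.30113469 1.33843105 0.         0.08691939]
9.025 [ 1.61364551e-01  5.62270474e-01  2.99079222e-01  1.30781372e+00
 -4.67978099e-04 -2.98071065e+00]
```

```bash
python3 - <<'E'
from h import *
out=[]
for n,p in (("A1",[.585,-.155,.04]),("A2",[.585,-.155,.04]),("B1",[.595,.131,.11]),("B2",[.595,.131,.11])):
    im=cv2.imread(f"pics/{n}.png");u,v=proj(load(n),np.array(p));x=int(np.clip(u-200,0,240));y=int(np.clip(v-150,0,100))
    print(n,x,y);out.append(im[y:y+300,x:x+400])
cv2.imwrite("pics/m1.png",np.vstack([np.hstack(out[:2]),np.hstack(out[2:])]))
E
```

```text
A1 68 42
A2 172 42
B1 70 85
B2 172 85
```

View pics/m1.png

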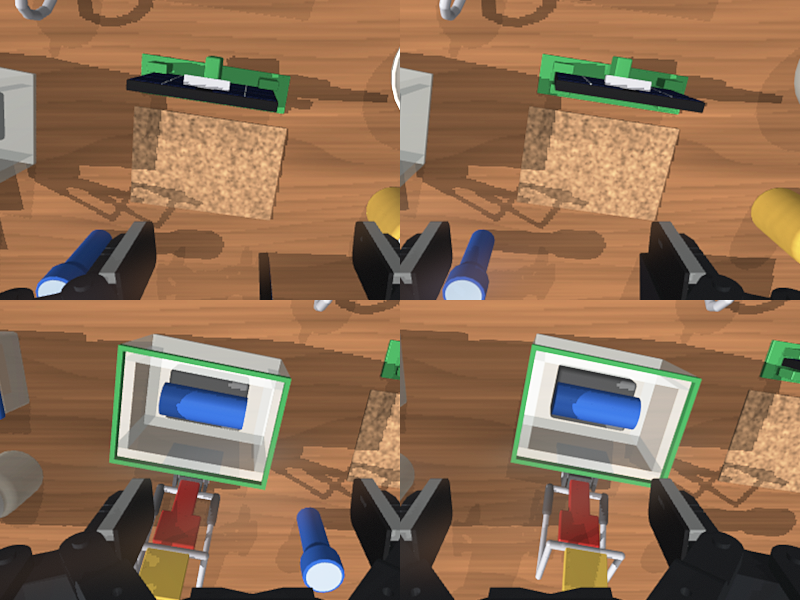

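Mosaic: upper row, the rack with mat corners near (136,107), (288,127), (271,219), (130,200) and the black lid's top edge from (127,91) to (276,111), with the handle behind it. Lower row, the green box rim, and below it the red lever and yellow tab, swung out. The choice of lid is confirmed.

```bash
python3 - <<'E'
from h import *
off=dict(A1=(68,42),A2=(172-400,42),B1=(70,85-300),B2=(172-400,85-300))
def T(a,b,n):
    return tri([ray(load(n+"1"),np.add(a,off[n+"1"])),ray(load(n+"2"),np.add(b,off[n+"2"]))])
def refine(tag,pts):
    g=cv2.cvtColor(cv2.imread(f"pics/{tag}.png"),cv2.COLOR_BGR2GRAY)
    p=np.float32(pts)[:,None]+np.float32(off[tag]);return cv2.cornerSubPix(g,p,(4,4),(-1,-1),(3,30,.01))[:,0]-off[tag]
def rim(tag):
    im=cv2.cvtColor(cv2.imread(f"pics/{tag}.png"),cv2.COLOR_BGR2HSV)
    m=cv2.inRange(im,(55,120,60),(80,255,255))
    n,l,s,_=cv2.connectedComponentsWithStats(m);k=1+np.argmax(s[1:,2]*s[1:,3])
    c=cv2.convexHull(np.argwhere(l==k)[:,::-1].astype(np.int32))
    for e in np.arange(.01,.1,.005):
        a=cv2.approxPolyDP(c,e*cv2.arcLength(c,True),True)[:,0]
        if len(a)==4: return a[np.argsort(a[:,0])],s[k]
    return a,s[k]
r1,s1=rim("B1");r2,s2=rim("B2");print(r1.tolist(),r2.tolist())
P=[tri([ray(load("B1"),a),ray(load("B2"),b)]) for a,b in zip(r1,r2)]
print("rim",np.round(P,4).tolist())
print("sides",[round(float(np.linalg.norm(P[i]-P[j])),4) for i,j in((0,1),(2,3),(0,2),(1,3),(0,3),(1,2))],"mid",np.mean(P,0))
a1=[(136,107),(288,127),(271,219),(131,200)];a2=[(527,108),(680,127),(656,220),(517,199)]
print(np.round(refine("A1",a1),1).tolist(),np.round(refine("A2",a2),1).tolist())
M=[T(a,b,"A") for a,b in zip(a1,a2)]
print("mat",np.round(M,4).tolist(),np.mean(M,0))
L=[T((127,91),(556,96),"A"),T((276,111),(703,111),"A")]
print("lidtop",np.round(L,4).tolist())
E
```

```text
[[180, 246], [191, 129], [343, 235], [360, 163]] [[285, 239], [305, 129], [438, 262], [472, 164]]
rim [[0.5931, 0.2168, 0.1215], [0.6996, 0.1968, 0.1125], [0.5832, 0.0631, 0.1141], [0.6695, 0.046, 0.1171]]
sides [0.1087, 0.0881, 0.1542, 0.1538, 0.1872, 0.1772] mid [0.63635406 0.13065966 0.11628717]
[[134.3, 105.4], [286.4, 128.6], [270.3, 218.9], [131.0, 200.0]] [[529.7, 105.4], [678.6, 129.6], [652.2, 221.0], [517.0, 199.0]]
mat [[0.6256, -0.0663, -0.0142], [0.6033, -0.2596, -0.0004], [0.4765, -0.2397, 0.0061], [0.5039, -0.0514, 0.001]] [ 0.55233526 -0.1542385  -0.00184983]
lidtop [[0.6595, -0.1009, 0.1062], [0.6436, -0.237, 0.1075]]
```

```bash
cat > fit.py <<'E'
from h import *
from scipy.optimize import least_squares
off=dict(A1=(68,42),A2=(172-400,42),B1=(70,85-300),B2=(172-400,85-300))
def fit(obs,W,H,z0,x0):
    "obs: {tag: corners far-left, far-right, near-right, near-left}"
    loc=np.array([[W/2,H/2],[W/2,-H/2],[-W/2,-H/2],[-W/2,H/2]])
    def f(p,zfix=None):
        c,s=np.cos(p[2]),np.sin(p[2]);xy=loc@np.array([[c,s],[-s,c]])+p[:2]
        return np.concatenate([proj(load(t),np.r_[q,p[3]])-np.add(o,off[t]) for t,cs in obs.items() for q,o in zip(xy,cs)])
    r=least_squares(f,[*x0,0.,z0],loss="soft_l1");return r.x,np.abs(f(r.x)).reshape(-1,2).round(1).tolist()
if __name__=="__main__":
    print(fit(dict(B1=[(119,345),(291,378),(266,487),(110,462)],B2=[(531,345),(701,379),(668,481),(513,467)]),.116,.156,.118,(.636,.13)))
    print(fit(dict(A1=[(136,107),(288,127),(271,219),(131,200)],A2=[(527,108),(680,127),(656,220),(517,199)]),.130,.190,.003,(.55,-.154)))
E
python3 fit.py
```

```text
(array([ 0.62763981,  0.13175747, -0.18216766,  0.11533643]), [[0.4, 0.4], [0.4, 1.0], [0.5, 0.9], [1.2, 0.7], [0.5, 0.1], [0.0, 2.0], [3.6, 7.0], [1.2, 4.6]])
(array([ 0.55246672, -0.15537316, -0.14282975,  0.00166692]), [[1.1, 1.2], [0.6, 0.1], [0.1, 0.0], [0.6, 1.2], [2.7, 1.9], [0.2, 0.7], [0.8, 0.7], [0.5, 2.3]])
```

```bash
cat >> h.py <<'E'
M=np.array([.5525,-.1554,.003]);MY=-.143
ux=np.array([np.cos(MY),np.sin(MY),0]);uy=np.array([-ux[1],ux[0],0]);Z=np.array([0,0,1.])
def layq(ph,s): return quat(np.cos(ph)*ux-np.sin(ph)*Z,s*(np.sin(ph)*ux+np.cos(ph)*Z))
def layp(ph,h=.004,xe=.050):
    return M*[1,1,0]+.0015*uy+ux*(xe-.083*np.cos(ph)+.005*np.sin(ph))+Z*(h+.083*np.sin(ph)+.005*np.cos(ph))
E
python3 - <<'E'
from h import *
G=np.array([.657,-.170,.089])
ok={}
for s in(1,-1):
    print(s,"grasp",bot.solve_ik(G,layq(np.pi/2,s)))
    for d in(70,50,35,25,20): 
        j=bot.solve_ik(layp(np.radians(d)),layq(np.radians(d),s));print(s,d,None if j is None else np.round(j,2))
E
```

```text
1 grasp [-0.36186495  0.67248336 -0.00243652  0.89587645  0.          1.35193137]
1 70 [-0.44  0.37 -0.65  0.22  0.1   1.29]
1 50 [-0.53  0.36 -1.08 -0.54  0.25  1.27]
1 35 None
1 25 None
1 20 None
-1 grasp [-0.36186495  0.67248336 -0.00243652  0.89587645  0.         -1.78966128]
-1 70 [-0.44  0.37 -0.65  0.22  0.1  -1.85]
-1 50 [-0.53  0.36 -1.08 -0.54  0.25 -1.87]
-1 35 None
-1 25 None
-1 20 None
```

```bash
python3 - <<'E'
from h import *
import h
for yaw in(-.143,-.28):
  h.ux=np.array([np.cos(yaw),np.sin(yaw),0]);h.uy=np.array([-h.ux[1],h.ux[0],0])
  for xe in(.05,.07,.085,.1):
    print(yaw,xe,[d for d in range(60,20,-4) if bot.solve_ik(layp(np.radians(d),xe=xe),layq(np.radians(d),1)) is not None])
E
```

```text
-0.143 0.05 [60, 56, 52, 48, 44, 40]
-0.143 0.07 [60, 56, 52, 48, 44, 40, 36]
-0.143 0.085 [60, 56, 52, 48, 44, 40, 36, 32]
-0.143 0.1 [60, 56, 52, 48, 44, 40, 36, 32, 28]
-0.28 0.05 [60, 56, 52, 48, 44, 40]
-0.28 0.07 [60, 56, 52, 48, 44, 40, 36]
-0.28 0.085 [60, 56, 52, 48, 44, 40, 36]
-0.28 0.1 [60, 56, 52, 48, 44, 40, 36, 32]
```

```bash
python3 - <<'E'
from h import *
G=np.array([.657,-.170,.089]);q=layq(np.pi/2,1)
bot.set_gripper(.5)
bot.move_pose(G+.08*Z,q)
print(bot.move_linear(G,speed=.1,until_force=12),bot.read_position())
bot.set_gripper(0,grasp_force=60)
print("w",bot.read_gripper_width(),bot.read_ft_force(),bot.read_clock())
bot.move_linear(G+.09*Z,speed=.15)
print("w",bot.read_gripper_width(),bot.read_ft_force(),bot.read_clock())
E
```

```text
False [ 0.65756409 -0.17019763  0.08973312]
w 0.09554515902474586 [-1.22805324 -0.35746933  3.34157735] 14.4667
w 0.09557873060817393 [ 0.23245654  0.09876785 -2.89718096] 15.2167
```

```bash
python3 - <<'E'
from h import *
def go(d,h,xe,lin=True,sp=.15):
    ph=np.radians(d)
    if lin: return bot.move_linear(layp(ph,h,xe),speed=sp,rotation=layq(ph,1))
    bot.move_pose(layp(ph,h,xe),layq(ph,1))
try: go(70,.09,.07);go(40,.07,.07)
except bot.PlanningError as e: print(e);go(40,.07,.07,False)
print(bot.move_linear(layp(np.radians(40),.002,.07),speed=.08,until_force=4),bot.read_position(),layp(np.radians(40),.004,.07),bot.read_ft_force())
bot.set_gripper(.42)
p=np.array(bot.read_position())
try: bot.move_linear(p-.018*Z-.005*ux,speed=.1);p=p-.018*Z
except bot.PlanningError as e: print("down",e)
for d in (-.06*ux+.0*Z,-.06*ux+.03*Z,-.04*ux+.05*Z):
    try: bot.move_linear(p+d,speed=.15);break
    except bot.PlanningError as e: print("ret",e)
print(bot.read_position(),bot.read_clock(),bot.read_ft_force())
im=bot.camera("top");cv2.imwrite("pics/t1.png",cv2.resize(im[130:280,220:460,::-1],None,fx=3,fy=3))
E
```

```text
False [ 0.56258247 -0.15541075  0.05964623] [ 0.5622477  -0.15528803  0.06118159] [-0.47859625 -0.6157442  -2.10509139]
ret the arm cannot follow that straight line within its joint ranges
ret the arm cannot follow that straight line within its joint ranges
ret the arm cannot follow that straight line within its joint ranges
[ 0.55719798 -0.15454317  0.04110791] 19.0333 [-0.03553101 -0.75012614  0.60871329]
```

View pics/t1.png

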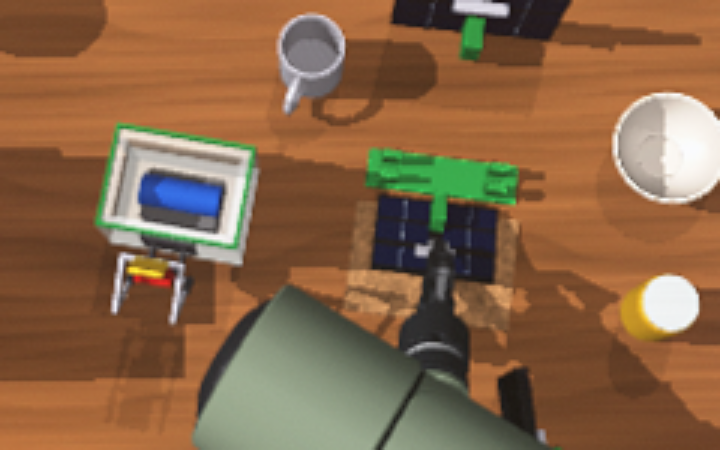

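```bash
python3 - <<'E'
from h import *
p=np.array(bot.read_position())
for d,v in((55,-.055*ux+.02*Z),(60,-.055*ux+.03*Z),(65,-.06*ux+.05*Z)):
    try: bot.move_linear(p+v,speed=.12,rotation=layq(np.radians(d),1));print(d,"ok");break
    except bot.PlanningError as e: print(d,e)
print(bot.read_position(),bot.read_ft_force())
bot.wait(.2)
q=quat(-Z,-ux);q=quat(-Z,-uy)   # camera on +x side
try:
    bot.move_pose(M+.00*ux-.04*uy+.26*Z,quat(-Z,-uy)); shot("C1")
    bot.move_pose(M+.00*ux+.04*uy+.26*Z,quat(-Z,-uy)); shot("C2")
except bot.PlanningError as e: print(e)
print(bot.read_clock(),bot.read_joint_positions())
a=cv2.imread("pics/C1.png");b=cv2.imread("pics/C2.png")
o=[]
for n,im in(("C1",a),("C2",b)):
    u,v=proj(load(n),M+.02*ux);x=int(np.clip(u-200,0,240));y=int(np.clip(v-150,0,100));print(n,x,y);o.append(im[y:y+300,x:x+400])
cv2.imwrite("pics/c.png",np.hstack(o))
E
```

```text
55 ok
[ 0.50378881 -0.14706991  0.06248349] [ 0.2608483  -0.33263806 -0.17803315]
21.9583 [-3.33599509e-01  3.45853654e-01 -8.37220547e-02  1.14200629e+00
 -4.22374481e-04  2.95020235e+00]
C1 87 0
C2 156 0
```

View pics/c.png

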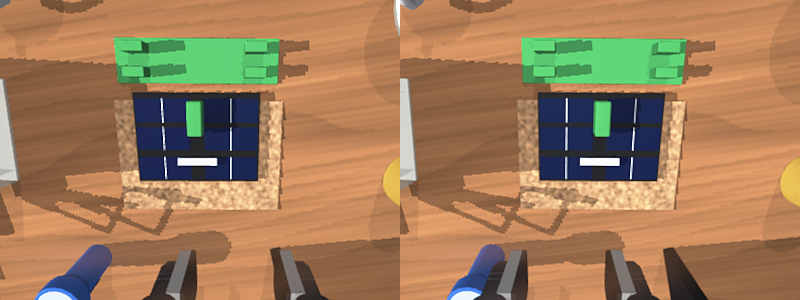

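Picture C shows the lid flat on the mat, cells up: corners (134,93), (260,95), (258,179), (140,181), handle at (195,118), keeper on the robot's side at (197,161).

```bash
python3 - <<'E'
from fit import *
off.update(C1=(87,0),C2=(156-400,0))
x,e=fit(dict(C1=[(134,93),(260,95),(258,179),(140,181)],C2=[(538,93),(664,94),(657,180),(543,181)]),.1,.14,.013,(.57,-.155))
print(x,e)
c,s=np.cos(x[2]),np.sin(x[2]);lx=np.array([c,s,0])
r=np.r_[x[:2],0]-M;print("in mat",r@ux,r@uy)
h=np.r_[x[:2],0]+.024*lx;print("handle pred",h)
for t,cs in (("C1",[(186,101),(201,100),(203,134),(187,137)]),("C2",[(594,101),(609,100),(611,135),(595,137)])):
    print(t,"handle top mid z=.041",onz(load(t),np.add(np.mean(cs,0),off[t]),.041))
    print(t,"keeper top mid", onz(load(t),np.add((197,161) if t=="C1" else (599,161),off[t]),.022), (np.r_[x[:2],0]-.0255*lx))
E
```

```text
[ 0.57408979 -0.15706335 -0.14123362  0.0057964 ] [[0.1, 0.3], [0.3, 1.8], [0.4, 1.5], [1.6, 0.4], [0.1, 0.5], [0.0, 0.4], [0.5, 0.7], [3.0, 0.4]]
in mat 0.021606471867852542 0.0014304542594763196
handle pred [ 0.59785083 -0.1604417   0.        ]
C1 handle top mid z=.041 [ 0.60008194 -0.16066602  0.041     ]
C1 keeper top mid [ 0.55164964 -0.15288823  0.022     ] [ 0.54884369 -0.15347386  0.        ]
C2 handle top mid z=.041 [ 0.60024565 -0.15936043  0.041     ]
C2 keeper top mid [ 0.55185876 -0.15240715  0.022     ] [ 0.54884369 -0.15347386  0.        ]
```

```bash
python3 - <<'E'
from h import *
q=quat(-Z,[0,1,0])
bot.set_gripper(1.0)
for n,y in(("D1",.09),("D2",.17)):
    bot.move_pose([.60,y,.30],q);shot(n)
print(bot.read_clock(),bot.read_joint_positions())
o=[]
for n in("D1","D2"):
    im=cv2.imread(f"pics/{n}.png")
    u,v=proj(load(n),np.array([.58,.131,.11]));x=int(np.clip(u-200,0,240));y=int(np.clip(v-150,0,100));print(n,x,y);o.append(im[y:y+300,x:x+400])
cv2.imwrite("pics/d.png",cv2.resize(np.vstack(o),None,fx=1,fy=1))
E
```

```text
25.4917 [ 1.58288997e-01  4.37611684e-01  1.47821719e-01  1.28121611e+00
 -4.69874712e-04  1.57746793e-01]
D1 164 2
D2 81 2
```

View pics/d.png

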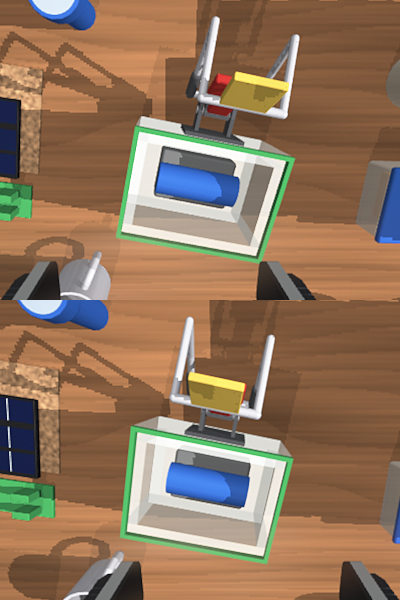

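Picture D shows the rim corners, D1 (137,126), (294,158), (264,262), (118,236), the yellow tab near (255,93), the bar from (199,100) to (288,114), and the arms' outer bends at (216,19) and (296,39). Now I compute positions in box axes.

```bash
python3 - <<'E'
from fit import *
off.update(D1=(164,2),D2=(81,2-300))
D1=[(264,262),(118,236),(137,126),(294,158)];D2=[(266,562),(122,536),(134,427),(292,458)]
x,e=fit(dict(D1=D1,D2=D2),.116,.156,.118,(.628,.132));print("free z",x,e)
off["B1"]=(70,85-300)
x2,_=fit(dict(D1=D1,D2=D2,B1=[(119,345),(291,378),(266,487),(110,462)]),.116,.156,.118,(.628,.132));print("with B1",x2)
c,s=np.cos(x2[2]),np.sin(x2[2]);bx=np.array([c,s,0]);by=np.array([-s,c,0]);O=np.r_[x2[:2],0]-.04*bx
def T(a,b):
    p=tri([ray(load("D1"),np.add(a,off["D1"])),ray(load("D2"),np.add(b,off["D2"]))]);r=p-O
    return np.round([r@bx,r@by,r[2]],4)*1000
for n,a,b in (("barL",(199,100),(176,400)),("barR",(288,114),(258,414)),("armL",(216,19),(189,321)),("armR",(296,39),(269,338)),
  ("tab1",(232,72),(191,373)),("tab2",(288,84),(245,381)),("tab3",(279,112),(241,411)),("tab4",(220,103),(188,402))): print(n,T(a,b))
E
```

```text
free z [ 0.62884638  0.13420501 -0.19506155  0.11157121] [[3.9, 0.1], [0.9, 0.2], [0.6, 0.3], [0.1, 0.2], [1.6, 0.2], [0.7, 0.1], [0.1, 0.7], [1.7, 0.1]]
with B1 [ 0.62843709  0.13405647 -0.19249375  0.11267643]
barL [-53.5 -31.7 169.3]
barR [-56.7  30.8 189.1]
armL [-111.   -31.5  161.5]
armR [-109.6   28.8  165.8]
tab1 [-75.  -18.6 203.3]
tab2 [-75.6  17.2 209.5]
tab3 [-57.1  18.2 205.4]
tab4 [-55.  -19.4 191.1]
```

```bash
cat >> h.py <<'E'
BC=np.array([.6284,.1335,0]);BY=-.192
bx=np.array([np.cos(BY),np.sin(BY),0]);by=np.array([-bx[1],bx[0],0])
def bp(x,y,z): return BC+(x-.04)*bx+y*by+z*Z   # box-frame point to world
E
python3 - <<'E'
from h import *
H=np.array([.599,-.1602,.021]);q=quat(-Z,uy)
bot.set_gripper(.7)
bot.move_pose(H+.07*Z,q)
print(bot.move_linear(H,speed=.1,until_force=10),bot.read_position())
bot.set_gripper(0,grasp_force=90)
g=np.array(bot.read_position());print("w",bot.read_gripper_width(),g)
bot.move_linear(g+.14*Z,speed=.2);print("w",bot.read_gripper_width(),bot.read_ft_force())
qb=quat(-Z,by)
t=bp(.064,0,g[2]-.003+.110)
bot.move_pose(t+.06*Z,qb)
bot.move_linear(t+.016*Z,speed=.12)
shot("E1");print(bot.read_position(),t,bot.read_clock(),bot.read_ft_force())
im=cv2.imread("pics/E1.png");t1=cv2.resize(bot.camera("top")[140:260,230:330,::-1],None,fx=4,fy=4)
v=np.zeros((480,800,3),np.uint8);v[:400,:400]=im[:,120:520];v[:,400:]=t1;cv2.imwrite("pics/e.png",v)
E
```

```text
False [ 0.59951271 -0.16030917  0.02150787]
w 0.15924416640451078 [ 0.59958756 -0.16022814  0.02190213]
w 0.16242052766407702 [ 0.20955557  0.69301174 -2.74183846]
[0.65256207 0.12823366 0.14565759] [0.65195899 0.12892026 0.12890213] 31.2083 [ 1.03229047 -0.62130578 -3.23446451]
```

View pics/e.png

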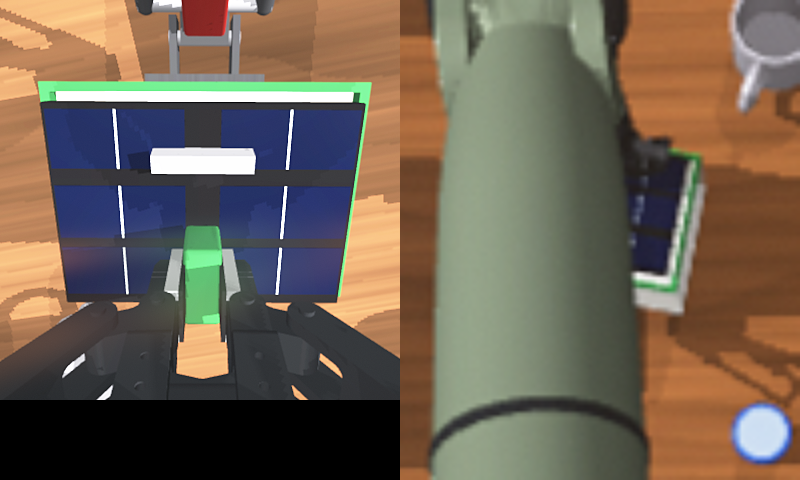

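E1 shows the lid level over the rim, keeper towards the latch: lid near corners at crop (42,103) and (366,103), rim near corners at (38,82) and (372,82). I check the relative offset from that view before seating it.

```bash
python3 - <<'E'
from h import *
c=load("E1")
def b(p): r=p-BC+.04*bx;return np.round([r@bx*1e3,r@by*1e3,p[2]*1e3],1)
for u in((38,82),(372,82)): print("rim",b(onz(c,(u[0]+120,u[1]),.118)),"exp (-18,-+78)")
for u in((42,103),(366,103)): print("lid",b(onz(c,(u[0]+120,u[1]),.1457-.0219+.013)),"exp (-10,-+70)")
E
```

```text
rim [-18.  -77.6 118. ] exp (-18,-+78)
rim [-17.8  77.8 118. ] exp (-18,-+78)
lid [ -9.3 -68.6 136.8] exp (-10,-+70)
lid [ -9.2  67.7 136.8] exp (-10,-+70)
```

```bash
python3 - <<'E'
from h import *
p=np.array(bot.read_position());t=bp(.0635,0,.1285)
print(bot.move_linear(t-.004*Z,speed=.05,until_force=6),bot.read_position(),t,bot.read_ft_force())
bot.set_gripper(.4)
print(bot.read_position(),bot.read_ft_force(),bot.read_clock())
bot.move_linear(np.array(bot.read_position())+.15*Z,speed=.2)
bot.move_pose(bp(.03,0,.36),quat(-Z,by));shot("F1")
print(bot.read_clock(),bot.read_joint_positions())
c=load("F1");cr=cv2.imread("pics/F1.png");cv2.imwrite("pics/f.png",cr)
for k,q in(("seatNL",(-.01,.07,.12)),("NR",(-.01,-.07,.12)),("FL",(.09,.07,.12)),("FR",(.09,-.07,.12))): print(k,proj(c,bp(*q)).round(1))
E
```

```text
True [0.65230573 0.12912991 0.12894403] [0.65146818 0.12901567 0.1285    ] [ 0.25865638 -0.56437081  2.90464364]
[0.65122752 0.12893118 0.12764986] [0.4047889  0.34221301 0.02465073] 31.9667
33.3667 [ 9.90876853e-02  4.53988742e-01  3.18688803e-01  1.43754795e+00
 -6.81172866e-05  2.91000001e-01]
seatNL [386.4 126. ]
NR [258.5 125.9]
FL [381.5 211.9]
FR [263.3 211.7]
```

View pics/f.png

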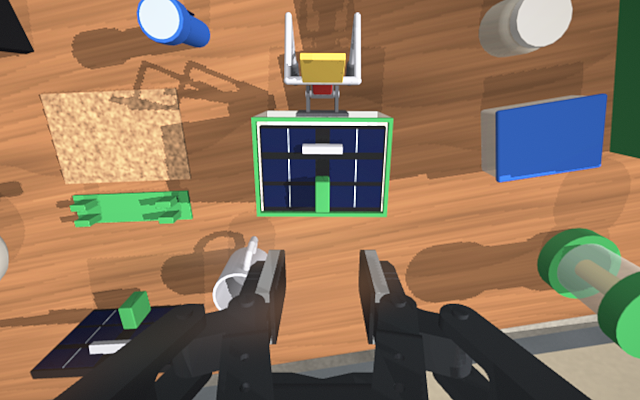

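The lid sits at the predicted seat corners, about (260,126) to (385,212). The tab is at (323,68) and the bar at row 83. I fit the loop angle from these pixels and from D1/D2.

```bash
cat >> h.py <<'E'
e=lambda a:np.array([np.cos(np.radians(a)),np.sin(np.radians(a))])
def root(th): return np.array([-.042,.075])+.018*e(241.4-np.degrees(th))
def tabp(th,al,d=.029): r=root(th)+.095*e(al)+d*e(al+28);return r
E
python3 - <<'E'
from h import *
def P(n,r,y): return proj(load(n),bp(r[0],y,r[1])).round(0).astype(int).tolist()
for n,o in(("F1",(0,0)),("D1",(164,2)),("D2",(81,-298))):
  print(n)
  for al in(82,88,94,100,106):
    r=root(1.5);b=r+.095*e(al)
    print(al,"bar",(np.array([P(n,b,s*.031) for s in(-1,1)])-o).tolist(),"tab end",(np.array([P(n,b+.045*e(al+28),s*.018) for s in(-1,1)])-o).tolist(),"pad end",(np.array([P(n,np.array([-.042,.075])+.085*e(208-np.degrees(th)),.02) for th in(1.35,1.5,1.7)])-o).tolist() if al==82 else "")
E
```

```text
F1
82 bar [[288, 93], [357, 93]] tab end [[299, 73], [346, 73]] pad end [[343, 36], [344, 46], [344, 63]]
88 bar [[288, 81], [357, 82]] tab end [[299, 53], [346, 53]] pad end 
94 bar [[288, 70], [358, 70]] tab end [[299, 34], [346, 34]] pad end 
100 bar [[287, 58], [358, 58]] tab end [[299, 14], [346, 14]] pad end 
106 bar [[287, 46], [358, 46]] tab end [[299, -4], [346, -4]] pad end 
D1
82 bar [[198, 112], [277, 128]] tab end [[231, 96], [287, 107]] pad end [[268, 56], [267, 69], [265, 88]]
88 bar [[201, 98], [281, 115]] tab end [[237, 72], [293, 84]] pad end 
94 bar [[204, 84], [285, 101]] tab end [[242, 48], [299, 60]] pad end 
100 bar [[207, 70], [289, 87]] tab end [[246, 24], [303, 37]] pad end 
106 bar [[210, 56], [292, 74]] tab end [[250, 2], [307, 15]] pad end 
D2
82 bar [[173, 412], [254, 428]] tab end [[184, 396], [241, 407]] pad end [[252, 356], [250, 369], [246, 389]]
88 bar [[175, 398], [256, 415]] tab end [[188, 372], [245, 384]] pad end 
94 bar [[176, 384], [259, 401]] tab end [[192, 348], [250, 360]] pad end 
100 bar [[179, 370], [262, 388]] tab end [[196, 325], [254, 337]] pad end 
106 bar [[181, 357], [265, 374]] tab end [[200, 303], [258, 315]] pad end
```

```bash
python3 - <<'E'
from h import *
q=quat(-Z,by);th=1.65;dz=.014
def P(al): r=tabp(th,al);return bp(r[0],0,r[1]-dz)
bot.set_gripper(.7)
bot.move_pose(P(88)+.06*Z,q)
print(bot.move_linear(P(88),speed=.12,until_force=6),P(88),bot.read_position())
bot.set_gripper(0,grasp_force=20)
print("w",bot.read_gripper_width(),bot.read_ft_force(),bot.read_clock())
for al in(76,64,52,40):
    bot.move_linear(P(al),speed=.12);print(al,bot.read_gripper_width(),np.round(bot.read_ft_force(),1))
shot("G1");print(bot.read_clock())
im=cv2.imread("pics/G1.png");cv2.imwrite("pics/g.png",im[:,100:540])
E
```

```text
False [0.52388671 0.15381682 0.191847  ] [0.52507757 0.15381574 0.19266814]
w 0.41540986752187137 [0.44596796 0.28407381 2.1566429 ] 35.35
76 0.4141711283804147 [-0.9 -0.6  3.1]
64 0.4144831620364558 [0.3 0.5 2. ]
52 0.4133084860995912 [ 0.4 -0.2  2.8]
40 0.41164291691669147 [0.3 0.4 1.2]
36.8333
```

View pics/g.png

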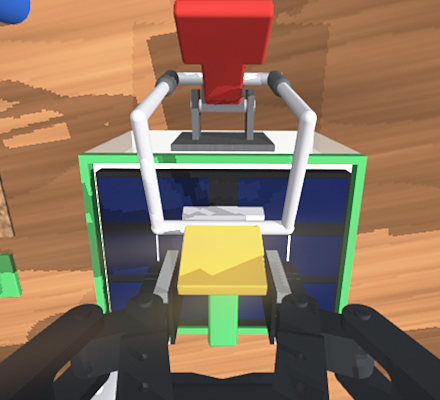

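```bash
python3 - <<'E'
from h import *
th=1.65;dz=.014
def P(al): r=tabp(th,al);return bp(r[0],0,r[1]-dz)
for al in(33,27):
    bot.move_linear(P(al),speed=.1);print(al,bot.read_gripper_width(),np.round(bot.read_ft_force(),1))
print(bot.move_linear(P(22),speed=.05,until_force=5),P(22),bot.read_position(),np.round(bot.read_ft_force(),1))
p=np.array(bot.read_position())
print(bot.move_linear(p-.005*bx,speed=.05,until_force=6),bot.read_position(),np.round(bot.read_ft_force(),1))
bot.set_gripper(.7);print(np.round(bot.read_ft_force(),1),bot.read_clock())
p=np.array(bot.read_position())
bot.move_linear(p+.09*Z,speed=.2)
bot.move_pose(bp(.02,0,.30),quat(-Z,by));shot("H1");print(bot.read_clock())
im=cv2.imread("pics/H1.png");cv2.imwrite("pics/hh.png",im[:,100:540])
c=load("H1")
for x in(.016,.0215,.0255,.030): print("bar",x,(proj(c,bp(x,.031,.1235))-[100,0]).round(),(proj(c,bp(x,-.031,.1235))-[100,0]).round())
for t in(1.0,1.2,1.4,1.5,1.6,1.7):
    r=np.array([-.042,.075])+.085*e(208-np.degrees(t));print("pad end",t,(proj(c,bp(r[0],0.02,r[1]))-[100,0]).round())
E
```

```text
33 0.4152877726382136 [ 0.6 -0.2  1.9]
27 0.41332937992417695 [ 0.7 -0.2  1.8]
True [0.63787356 0.13165839 0.12864276] [0.63775931 0.13180274 0.12921276] [-1.3 -0.3  3.3]
False [0.63438828 0.13254128 0.12987022] [ 5.5 -0.7  3.2]
[0.5 0.  0.6] 38.2833
39.3583
bar 0.016 [255. 172.] [190. 172.]
bar 0.0215 [255. 178.] [190. 178.]
bar 0.0255 [255. 182.] [190. 182.]
bar 0.03 [255. 186.] [190. 186.]
pad end 1.0 [246.  18.]
pad end 1.2 [247.  28.]
pad end 1.4 [248.  43.]
pad end 1.5 [248.  52.]
pad end 1.6 [248.  61.]
pad end 1.7 [248.  72.]
```

View pics/hh.png

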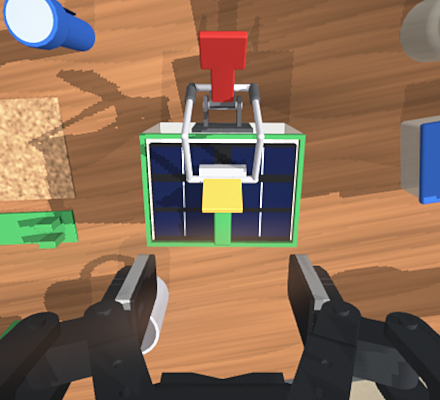

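The bar lies behind the keeper, arm ends at (190,180) and (258,180), which gives lid x ≈ -16 mm. The loop is let go and the lever is still raised, end at row 32, about 1.25 rad. Now I push the lever down.

```bash
python3 - <<'E'
from h import *
q=quat(-Z,by)
def P(th,r=.066):
    a=208-np.degrees(th);n=e(a-90);v=np.array([-.042,.075])+r*e(a)+n*(.004+.011*abs(n[0]));return bp(v[0],0,v[1])
bot.set_gripper(0)
bot.move_pose(P(1.5)+.05*Z,q)
bot.move_linear(P(1.5),speed=.15)
for th in(1.2,1.0,.8,.6,.4,.2,.05):
    bot.move_linear(P(th),speed=.1);print(th,np.round(bot.read_ft_force(),1))
p=np.array(bot.read_position())
print(bot.move_linear(P(-.08),speed=.04,until_force=8),np.round(bot.read_ft_force(),1),bot.read_position(),P(0))
p=np.array(bot.read_position());bot.move_linear(p+.12*Z-.0*bx,speed=.2)
bot.move_pose(bp(-.0,0,.30),q);shot("I1");print(bot.read_clock())
c=load("I1");im=cv2.imread("pics/I1.png");cv2.imwrite("pics/i.png",im[:,100:540])
for x in(.016,.0215,.0255): print("bar",x,(proj(c,bp(x,.031,.1235))-[100,0]).round())
for t in(0,.1,.3,.5,1.):
    r=np.array([-.042,.075])+.085*e(208-np.degrees(t));print("pad end",t,(proj(c,bp(r[0],0.02,r[1]))-[100,0]).round())
for s in((-.01,.07),(-.01,-.07)): print("lid corner",(proj(c,bp(*s,.12))-[100,0]).round())
E
```

```text
1.2 [-0.6  0.3  0.1]
1.0 [-0.1  0.4 -0.4]
0.8 [-0.1 -1.1  0.9]
0.6 [-0.6  0.4  0.4]
0.4 [-0.1  0.6  0.6]
0.2 [-0.5  0.   0.2]
0.05 [-0.9  0.2 -0.5]
True [-3.4 -0.1 11. ] [0.48760247 0.16101261 0.05029387] [0.4864798  0.16108852 0.05210637]
44.85
bar 0.016 [255. 194.]
bar 0.0215 [255. 200.]
bar 0.0255 [255. 204.]
pad end 0 [241.  54.]
pad end 0.1 [242.  49.]
pad end 0.3 [243.  42.]
pad end 0.5 [244.  39.]
pad end 1.0 [246.  46.]
lid corner [297. 167.]
lid corner [149. 167.]
```

View pics/i.png

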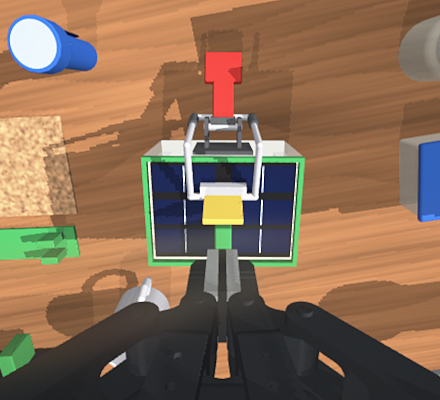

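```bash
python3 -c "
from cell import bot
print(bot.read_ft_force(),bot.read_clock());bot.close_job()"
```

```text
[ 0.79759851  0.20576756 -0.93049246] 44.85
the job is handed in; nothing more can be done
```

The job is handed in at about 45 s of the 72 s allowed, with every step done; the interface reports no verdict.

**What I did:**
- I took the lid from the rack by its top edge. I laid it tilted on the mat and let it down flat, about 22 mm off the mat's middle.
- I took it again by its handle and seated it in the box rim with the keeper towards the latch.
- I swung the loop by its tab until the bar lay behind the keeper, with the lever still at about 1.25 rad, and let go.
- I pushed the lever down to its stop and backed the arm off.

**Last checks:**
- **Lid:** its corners lie in the wrist picture where a seated lid's should.
- **Bar:** it is at about lid x = -20 mm; -23.5 to -8 is allowed.
- **Lever:** its end matches an angle of 0 to 0.03 rad, and the stop pushed back with about 11 N.
- **Bystanders:** the arm passed clear of them. Those in view looked unmoved, but I did not measure them.

**What disagreed:**
- **Heights:** two-view fits read 1 to 7 mm below the stated heights, so I used the stated ones. The contact height when the lid seated agreed with those to 0.5 mm.
- **Backing out from the mat:** the first try was refused by the arm's joint ranges. I backed out at a steeper tilt instead, and the lid stayed flat.
- **Lever force:** pushing the lever showed almost no resistance until the stop, though 2 to 4 N was expected. The last picture still shows the bar hooked and the lever home.

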